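# Load the nail-tip press

## Robot

A 7-joint arm with a two-finger parallel gripper is mounted at the origin on the work surface. World frame = base frame: x ahead of the robot, y to its left, z up, the work surface at z = 0. Lengths are in m, angles in rad, forces in N, time in s.
With the tool pointing down it reaches from about 0.425 to 0.875 m from the base axis. Payload 4.7 kg.
Tool frame: the origin (TCP) lies at the centre of the arm's flange, where the gripper is bolted on; the fingertips stand 182 mm ahead of it and the grasp point (between the pads) lies ahead of it (ctrl.hold_point_z is the z of the grasp point in the tool frame, in m); z points along the fingers, y is the direction in which the jaws open and shut (so a half turn about z gives the same grasp; the last joint's range is limited). The gripper opens to 87 mm and grips with 3 to 60 N. Pads are 19 mm wide; open, the fingers measure 117 mm over their backs; the gripper's body (75 mm by 190 mm) begins 51 mm behind the grasp point.
Start: joints at [1.288, 0.321, -0.07, 1.45, 0.023, 1.371, -0.057], TCP at [0.19, -0.622, 0.405] pointing down, gripper open.
Joint ranges: [-2.86, 2.86], [-0.3, 2.09], [-1.38, 1.24], [0.06, 2.45], [-1.56, 4.7], [0.09, 2.05], [-2.69, 2.69]. Speed limits (rad/s): [2.57, 2.57, 3.14, 3.14, 3.14, 3.14, 3.14].

## Interface

Orientations are given as a rotation vector (axis times angle).
In Python, from bench import get_state, imaging, workorder, ctrl gives the robot as it stands.
- The arm moves only by the tool step_arm, never from a script. Its argument "increments" is a list of rows, each an object of numbers: "claw": the opening, from 0 (shut) to 1 (fully open); "tx", "ty", "tz": the shift along the tool's x, y, z in m; "spin": the turn about the tool's z in degrees. A call has 1 to 8 rows; each row is the pose to reach, as a shift and turn from the pose commanded when the call began, along the tool's axes at that moment; what a row does not reach only later rows make up. A row lasts 1/12 s, in which the tool goes at most 41.7 mm and 7.16 degrees, less where a joint would pass 70% of its speed; a pose out of reach is approached as far as the arm can. A call with a gripper value outside its range is refused whole. The fingers move at their own pace and stop on an object; "force" is the grip in N (left out, the last holds). Time passes only in rows, so rows that repeat a pose let the fingers close. It gives the time, the measured TCP pose, the force and the opening at its end, in the units of the state.
- get_state(): the state, without advancing time (a new reading comes with each control period).
- imaging.get_image(name): name is "scene" or "top" or "wrist"; returns the picture (384x512x3 uint8, blue, green, red); there is no depth.
- imaging.camera_params(name): a dict with "intrinsics" (3x3 intrinsics, pixels), "camera_from_world" (4x4, takes a point from world to camera coordinates). Camera axes: x right, y down, z forward; pixel columns grow to the right and rows downward; lengths in m; the calibration is good to about 2 mm. The wrist camera is an equidistant fisheye: a pixel r from the principal point sees the ray r / f radians off the axis. A picture is of the moment at which its call begins: read the wrist's pose just before it. camera_params takes no time and is no camera call; for the wrist camera it gives the pose at the moment of the call.
- workorder.close_job(): hands the job in, once; it reports no verdict.
The state is a dict: "time": time; "joint_positions": joint angles; "qd": joint speeds; "joint_torque": joint torques, N m; "position": TCP position; "tool_rot": TCP orientation; "ft_force": force on the tool from outside, world axes, zero at the start; "torque": the same for the moment, N m; "grip_width": opening from 0.0 (shut) to 1.0 (fully open).
Only numpy, scipy, OpenCV 4.12 (cv2) and the standard library are available. Lean on these libraries where they do the work, as an engineer would, in place of code of your own. Each camera call takes 0.05 s, during which the arm holds its last target. There are 200 camera calls.

## Task

Load the press: raise the lever on the side of its head all the way up to lift the foot, slide the tray of false nails along its channel fully home against the stop under the head, then swing the lever all the way back down so that the foot sits in the tray. Keep the tray down in its channel, never force foot and tray against each other, and leave the bottles and the pot alone.

Things in the scene. Friction and masses are not known exactly. Their poses are not given: they have to be found in the camera images.
- press: White benchtop nail-tip press, fixed. Origin: underside, on the table, below the foot's centre; x: the way the tray slides in (away from the robot), y: the lever's side. Press-frame mm: base plate x -220 to 90, y -75 to 75, top z 15 (channel floor); guide rails with inner faces at |y| 53, 10 thick, tops z 27; stop bar with near face x 60, top z 37.
- head_edge (a point): Middle of the lower front edge of the white head that overhangs the channel: press-frame x -75, z 90 mm. The head spans x -75 to 60, y -85 to 85, z 90 to 150 mm, on posts at x -10 to 50, |y| 65 to 83 mm.
- tray_home (a point): Point on the channel floor (z 15 mm in the press frame, same axes) where the tray's origin lies when the tray is against the stop bar.
- foot: Pressing foot under the head: aluminium plate 60 (x) x 80 (y) x 12 mm with rubber underside on two rods. Origin: centre of its underside; moves only vertically, driven by the lever.
- foot_pad (a point): Centre of the foot's underside: 16 mm above the channel floor with the lever fully down, 38 mm with it fully up (22 mm travel, proportional to the lever).
- lever (a joint): Lever angle, rad: 0 = fully down, 0.9 = fully up (both are hard stops). Stiff hinge: it stays where it is left; about 3 N at the knob moves it.
- lever_pivot (a point): Lever's hinge point on the side of the head, in the press frame at x -20, y 105, z 130 mm; the hinge axis is the press's y.
- lever_knob (a point): Centre of the black knob on the lever's free end, a cylinder 18 mm in diameter, 32 mm long, lying along the press's y. The steel lever points from the pivot to the press's -x side (robot); knob 150 mm from the pivot, 0.45 rad below level when fully down, 0.45 rad above level when fully up.
- tray: Loose grey tray with five white false nails, in the channel in front of the foot, 0.25 kg. Floor 120 (x) x 100 (y) x 6 mm; origin: centre of its underside, axes as the press's. Cross walls at both x ends, 8 thick, 28 high; nails up to 14 high; upright grip fin at the robot end. The foot fits between the walls only with the tray home; fully raised it clears them by 10 mm.
- tray_fin (a point): Grip point on the tray's fin: 80 mm behind the tray's origin (-x), 35 mm above its underside. The fin is 12 mm thick (y), x -90 to -60, z 5 to 50 mm in the tray's frame. With the tray home it stands half under the head's front edge: a gripper must lean back from vertical.
- remover: Bystander: clear bottle, 54 mm across, 130 high; origin at its foot.
- polish: Bystander: small nail polish bottle, 38 mm across, 85 high; origin at its foot.
- pot: Bystander: white open pot, 84 mm across, 75 high; origin at its foot.
Things that resemble listed ones, but are neither listed nor needed, are in the scene too. Of the things that look like the tray, the largest one is meant.

How it is judged:
On the way, in this order (a step that is already met when the one before it is completed fails the run):
1. the lever is raised all the way (over 0.75 rad) (value of joint lever above 0.75 rad), for 0.2 s.
2. with the lever still up, the tray is fully home against the stop (within 6 mm) (x of tray in the frame of tray_home above -0.006 m and horizontal distance between tray and tray_home below 0.009 m and z of tray in the frame of tray_home below 0.004 m and value of joint lever above 0.6 rad), for 0.2 s.
3. the lever is fully down and the foot sits in the tray (value of joint lever below 0.08 rad and z of foot_pad in the frame of tray_home below 0.0195 m), for 0.2 s.
At the end, for the whole second after the job is handed in: The tray lies flat in its channel, home against the stop (within 6 mm), the lever is fully down (under 0.08 rad) with the foot in the tray (underside less than 19.5 mm above the channel floor), and tray and lever are at rest (all of step 3 and x of tray in the frame of tray_home above -0.006 m and horizontal distance between tray and tray_home below 0.009 m and z of tray in the frame of tray_home below 0.004 m and linear speed of tray below 0.02 m/s and velocity of joint lever below 0.05 rad/s); the robot touches nothing.
It fails at once if a bystander (bottle or pot) was pushed more than 30 mm or tipped (distance of any of remover, polish, pot from where it was at the start of the episode above 0.03 m or angle between any of remover, polish, pot's own z axis and vertical above 0.5 rad).
It fails at once if the tray was lifted out of its channel (over 12 mm) or tipped (z of tray in the frame of tray_home above 0.012 m or angle between tray's own z axis and vertical above 0.3 rad).
It fails at once if the foot and the tray were forced against each other (over 15 N) (contact force between foot and tray above 15 N).
It also fails if it takes over 64 s, if anything falls off the work surface, if the arm or the gripper's body presses on something with over 40 N, if the wrist force passes 120 N, or if a joint passes its speed limit or range.

## Working session

There is one attempt and no reset: what is moved stays moved. The work goes in short steps, Python scripts to look and compute and a tool call to move; the robot and the scene stay as the last step left them, time stands still between calls to the robot, and variables do not carry over. Pictures are saved under pics/ and viewed, on a budget of 10 in all, crops included, one or two more only if the job needs it, and the job is handed in when it is done.

Besides the shell and the picture viewer there is one more tool, called after "Call:" as name(argument=value, ...) on one line, values as JSON. step_arm: Moves the arm, as the interface text tells. Its arguments: {"type":"object","properties":{"increments":{"type":"array"},"force":{"type":"number"}},"required":["increments"]}

```bash
mkdir -p pics; ls
python3 - <<'E'
from bench import get_state, imaging, ctrl
import cv2,numpy as np
s=get_state();print({k:np.round(v,3) for k,v in s.items()},ctrl.hold_point_z)
a=imaging.get_image("scene");b=imaging.get_image("top")
cv2.imwrite("pics/scene.png",a);cv2.imwrite("pics/top.png",b)
for n in("scene","top"):
  p=imaging.camera_params(n);print(n,np.round(p["intrinsics"],1).tolist(),np.round(p["camera_from_world"],4).tolist())
E
```

```text
pics
{'time': np.float64(0.0), 'joint_positions': array([ 1.288,  0.322, -0.07 ,  1.452,  0.023,  1.371, -0.057]), 'qd': array([-0.   , -0.   , -0.001,  0.   ,  0.001,  0.001, -0.001]), 'joint_torque': array([-0.0000e+00, -4.9128e+01, -4.0400e-01, -3.1253e+01, -6.4000e-02,
        4.4000e-02,  0.0000e+00]), 'position': array([ 0.19 , -0.621,  0.404]), 'tool_rot': array([-3.105e+00, -4.640e-01,  1.000e-03]), 'ft_force': array([-0.437, -0.381, -0.139]), 'torque': array([ 0.023, -0.009, -0.015]), 'grip_width': np.float64(0.998)} 0.1635
scene [[380.6, 0.0, 252.9], [0.0, 380.6, 192.8], [0.0, 0.0, 1.0]] [[-0.6725, 0.7401, 0.0083, 0.3629], [0.4341, 0.4034, -0.8055, -0.1796], [-0.5995, -0.5381, -0.5925, 1.4774], [0.0, 0.0, 0.0, 1.0]]
top [[455.1, 0.0, 251.2], [0.0, 455.1, 191.1], [0.0, 0.0, 1.0]] [[0.0103, -0.9995, -0.0291, 0.0537], [-0.9949, -0.0073, -0.1004, 0.6056], [0.1001, 0.03, -0.9945, 0.9701], [0.0, 0.0, 0.0, 1.0]]
```

View pics/scene.png

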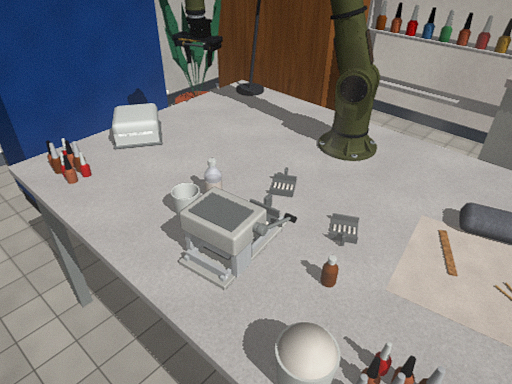

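View pics/top.png

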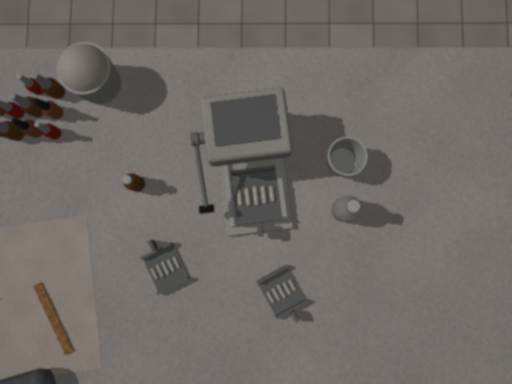

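Top view: the candidates for the tray are the one in the channel (255,195), a loose one (167,268) and another loose one (283,292). The one in the channel is the largest and sits in the press. The lever knob is at (206,209) and the fin at (261,228). The remover is at (346,208), the pot at (347,157) and the polish at (134,183). Next is a close crop to confirm the choice and get corners.

Run:
```python
import cv2,numpy as np
b=cv2.imread("pics/top.png")[80:240,180:310]
b=cv2.resize(b,None,fx=3.75,fy=3.75,interpolation=cv2.INTER_CUBIC)
b=cv2.convertScaleAbs(b,alpha=1.5)
for i in range(0,130,10):
  cv2.line(b,(int(i*3.75),0),(int(i*3.75),6),(0,0,255),1); 
for i in range(0,160,10):
  cv2.line(b,(0,int(i*3.75)),(6,int(i*3.75)),(0,0,255),1)
cv2.imwrite("pics/crop1.png",b)
```

```text
(no output)
```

View pics/crop1.png

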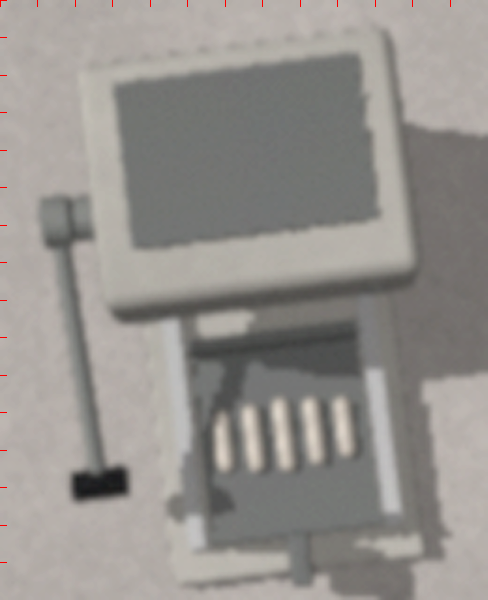

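The crop confirms the tray: five nails, lying between the rails, fin at crop (302,560). The base's front corners are at (182,585) and (440,553), the knob at (100,483) and the head's front corners near (108,320) and (417,275). Now I'll cast rays.

```bash
cat > h.py <<'E'
import numpy as np,cv2
from bench import imaging,get_state
def ray(cam,px):
    p=imaging.camera_params(cam);K=p["intrinsics"];T=np.array(p["camera_from_world"])
    R=T[:3,:3];return -R.T@T[:3,3], R.T@np.linalg.solve(K,[px[0],px[1],1.])
def hit(cam,px,z):
    c,d=ray(cam,px);return (c+d*(z-c[2])/d[2])
def proj(cam,P):
    p=imaging.camera_params(cam);T=np.array(p["camera_from_world"]);q=np.array(p["intrinsics"])@(T[:3,:3]@P+T[:3,3]);return q[:2]/q[2]
E
python3 - <<'E'
from h import *
C=lambda u,v:(u/3.75+180-.37,v/3.75+80-.37)
pts=dict(bl=((182,585),.015),br=((440,553),.015),hFL=((106,322),.15),hFR=((418,275),.15),hBL=((80,70),.15),hBR=((385,26),.15),knob=((100,483),.0648),pivot=((57,220),.13),fin=((302,560),.065),railL=((197,548),.027),railR=((392,514),.027),trayFL=((208,546),.021),trayFR=((384,522),.021),wallBL=((192,355),.043),wallBR=((357,332),.043))
W={k:hit("top",C(*p),z) for k,(p,z) in pts.items()}
for k,w in W.items(): print(k,np.round(w,4))
for a,b in(("bl","br"),("hFL","hFR"),("hBL","hBR"),("hFL","hBL"),("hFR","hBR"),("trayFL","trayFR"),("wallBL","wallBR"),("pivot","knob")):
  d=W[b]-W[a];print(a,b,np.linalg.norm(d[:2]).round(4),np.degrees(np.arctan2(d[1],d[0])).round(1))
E
```

```text
bl [0.507  0.1096 0.015 ]
br [ 0.5273 -0.0426  0.015 ]
hFL [0.6427 0.1406 0.15  ]
hFR [ 0.6683 -0.0216  0.15  ]
hBL [0.7774 0.1571 0.15  ]
hBR [ 0.8015 -0.004   0.15  ]
knob [0.5639 0.153  0.0648]
pivot [0.701  0.1706 0.13  ]
fin [0.5215 0.0383 0.065 ]
railL [0.5286 0.1002 0.027 ]
railR [ 0.5495 -0.0138  0.027 ]
trayFL [0.53   0.0941 0.021 ]
trayFR [ 0.545  -0.0093  0.021 ]
wallBL [0.6404 0.1036 0.043 ]
wallBR [0.6545 0.0076 0.043 ]
bl br 0.1535 -82.4
hFL hFR 0.1642 -81.0
hBL hBR 0.1629 -81.5
hFL hBL 0.1358 7.0
hFR hBR 0.1343 7.5
trayFL trayFR 0.1045 -81.7
wallBL wallBR 0.097 -81.6
pivot knob 0.1383 -172.7
```

```bash
cat >> h.py <<'E'
from scipy.spatial.transform import Rotation as Ro
def press(x,y,z,o=(.733,.067),yaw=np.radians(8)):
    c,s=np.cos(yaw),np.sin(yaw);return np.array([o[0]+c*x-s*y,o[1]+s*x+c*y,z])
def inv(w,o=(.733,.067),yaw=np.radians(8)):
    c,s=np.cos(yaw),np.sin(yaw);d=np.array(w)[:2]-o;return np.array([c*d[0]+s*d[1],-s*d[0]+c*d[1],w[2]])
def go(grasp,yaw=np.radians(8)):
    s=get_state();R=Ro.from_rotvec(s["tool_rot"]).as_matrix()
    t=R.T@(np.array(grasp)+[0,0,.1635]-s["position"])
    sp=np.degrees(np.arctan2(R[1,0],R[0,0])-yaw)
    print("t",np.round(t*1000,1),"spin",round(sp,2))
E
python3 - <<'E'
from h import *
a=cv2.imread("pics/scene.png");m=(a.max(2)<40).astype(np.uint8)
n,l,st,ce=cv2.connectedComponentsWithStats(m[195:235,270:310]);print(st[1:],ce[1:]+[270,195])
for nme,P in dict(knob=press(-155,107,64.8)*0+press(-.155,.107,.0648),hFL=press(-.075,.085,.15),hFR=press(-.075,-.085,.15),hBL=press(.06,.085,.15),hBR=press(.06,-.085,.15),fin=press(-.213,0,.065)).items(): print(nme,proj("scene",P).round(1),proj("top",P).round(1))
print(inv([.5639,.153,.065]))
go(press(-.155,.107,.2))
E
```

```text
[[15 19  3  4  5]
 [19 20  2  1  2]
 [25 22  1  2  2]
 [20 25  1  1  1]
 [23 26  2  1  2]] [[285.6 215.2]
 [289.5 215. ]
 [295.  217.5]
 [290.  220. ]
 [293.5 221. ]]
knob [288.7 220.6] [207.1 208.1]
hFL [266.6 208.1] [207.9 163.4]
hFR [212.1 185. ] [294.2 151.8]
hBL [233.4 239.7] [199.8  96.7]
hBR [176.3 211.6] [284.7  85.2]
fin [266.7 196.1] [260.6 228.7]
[-0.15548544  0.10869723  0.065     ]
t [ 584.3 -629.4   41.3] spin 9.01
```

Call:
step_arm(increments=[{"tx": 0.3,"ty": -0.1,"tz": 0,"spin": 9,"claw": 1},{"tx": 0.3,"ty": -0.1,"tz": 0,"spin": 9,"claw": 1},{"tx": 0.3,"ty": -0.1,"tz": 0,"spin": 9,"claw": 1},{"tx": 0.3,"ty": -0.1,"tz": 0,"spin": 9,"claw": 1},{"tx": 0.3,"ty": -0.1,"tz": 0,"spin": 9,"claw": 1},{"tx": 0.3,"ty": -0.1,"tz": 0,"spin": 9,"claw": 1},{"tx": 0.3,"ty": -0.1,"tz": 0,"spin": 9,"claw": 1},{"tx": 0.3,"ty": -0.1,"tz": 0,"spin": 9,"claw": 1}])

```text
time: 0.77
position: [0.4518, -0.4339, 0.4044]
tool_rot: [-3.131, -0.228, -0.003]
ft_force: [-0.2, 0.3, -0.2]
grip_width: 1.002
```

```bash
python3 -c "
from h import *
go(press(-.155,.107,.2));print(get_state()['position'],get_state()['tool_rot'])"
```

```text
t [ 196.4 -562.7   42.5] spin 0.33
[ 0.45175348 -0.43394289  0.40440496] [-3.13108991e+00 -2.27954761e-01 -2.83694623e-03]
```

Call:
step_arm(increments=[{"tx": 0.1,"ty": -0.3,"tz": 0,"spin": 0.3},{"tx": 0.1,"ty": -0.3,"tz": 0,"spin": 0.3},{"tx": 0.1,"ty": -0.3,"tz": 0,"spin": 0.3},{"tx": 0.1,"ty": -0.3,"tz": 0,"spin": 0.3},{"tx": 0.1,"ty": -0.3,"tz": 0,"spin": 0.3},{"tx": 0.1,"ty": -0.3,"tz": 0,"spin": 0.3},{"tx": 0.1,"ty": -0.3,"tz": 0,"spin": 0.3},{"tx": 0.1,"ty": -0.3,"tz": 0,"spin": 0.3}])

```text
invalid input at $.increments[0]: expected keys claw, tx, ty, tz, spin
```

Call:
step_arm(increments=[{"tx": 0.096,"ty": -0.262,"tz": 0.04},{"tx": 0.096,"ty": -0.262,"tz": 0.04},{"tx": 0.096,"ty": -0.262,"tz": 0.04},{"tx": 0.096,"ty": -0.262,"tz": 0.04},{"tx": 0.096,"ty": -0.262,"tz": 0.04},{"tx": 0.096,"ty": -0.262,"tz": 0.04},{"tx": 0.096,"ty": -0.262,"tz": 0.04},{"tx": 0.096,"ty": -0.262,"tz": 0.04}])

```text
invalid input at $.increments[0]: expected keys claw, tx, ty, tz, spin
```

Run:
```python
from h import *
go(press(-.155,.107,.2))
p=imaging.camera_params("wrist");print(get_state()['position'],np.round(p["intrinsics"],1).tolist(),np.round(p["camera_from_world"],4).tolist())
cv2.imwrite("pics/w1.png",imaging.get_image("wrist"))
```

```text
t [ 196.4 -562.7   42.5] spin 0.33
[ 0.45175348 -0.43394289  0.40440496] [[297.3, 0.0, 252.9], [0.0, 297.3, 195.2], [0.0, 0.0, 1.0]] [[0.1451, -0.9894, -0.0017, -0.494], [-0.9556, -0.1406, 0.2589, 0.3395], [-0.2564, -0.0359, -0.9659, 0.4915], [0.0, 0.0, 0.0, 1.0]]
```

View pics/w1.png

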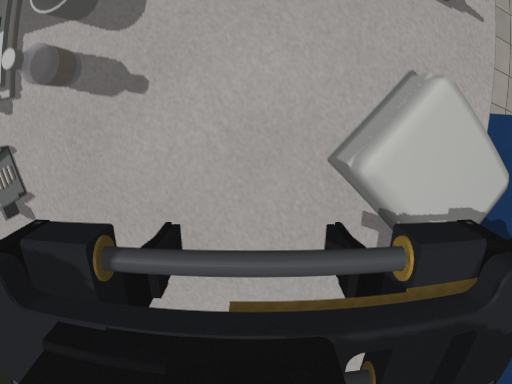

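The moves were refused because every row needs all five keys. The wrist picture shows the remover at (50,65), the press's edge at far left and the finger linkage across rows 225-300.

Call:
step_arm(increments=[{"tx": 0.1,"ty": -0.3,"tz": 0,"spin": 0.3,"claw": 1},{"tx": 0.1,"ty": -0.3,"tz": 0,"spin": 0.3,"claw": 1},{"tx": 0.1,"ty": -0.3,"tz": 0,"spin": 0.3,"claw": 1},{"tx": 0.1,"ty": -0.3,"tz": 0,"spin": 0.3,"claw": 1},{"tx": 0.1,"ty": -0.3,"tz": 0,"spin": 0.3,"claw": 1},{"tx": 0.1,"ty": -0.3,"tz": 0,"spin": 0.3,"claw": 1},{"tx": 0.1,"ty": -0.3,"tz": 0,"spin": 0.3,"claw": 1},{"tx": 0.1,"ty": -0.3,"tz": 0,"spin": 0.3,"claw": 1}])

```text
time: 1.48
position: [0.5052, -0.1222, 0.4047]
tool_rot: [-3.133, -0.219, -0.0]
ft_force: [0.8, 0.5, 0.4]
grip_width: 0.998
```

Call:
step_arm(increments=[{"tx": 0.096,"ty": -0.262,"tz": 0.04,"spin": 0,"claw": 1},{"tx": 0.096,"ty": -0.262,"tz": 0.04,"spin": 0,"claw": 1},{"tx": 0.096,"ty": -0.262,"tz": 0.04,"spin": 0,"claw": 1},{"tx": 0.096,"ty": -0.262,"tz": 0.04,"spin": 0,"claw": 1},{"tx": 0.096,"ty": -0.262,"tz": 0.04,"spin": 0,"claw": 1},{"tx": 0.096,"ty": -0.262,"tz": 0.04,"spin": 0,"claw": 1},{"tx": 0.096,"ty": -0.262,"tz": 0.04,"spin": 0,"claw": 1},{"tx": 0.096,"ty": -0.262,"tz": 0.04,"spin": 0,"claw": 1}])

```text
time: 2.15
position: [0.5638, 0.153, 0.3635]
tool_rot: [-3.128, -0.227, 0.003]
ft_force: [-1.4, 0.6, -0.5]
grip_width: 1.002
```

```bash
cat >> h.py <<'E'
def wproj(P):
    p=imaging.camera_params("wrist");T=np.array(p["camera_from_world"]);K=np.array(p["intrinsics"])
    q=T[:3,:3]@P+T[:3,3];th=np.arctan2(np.hypot(q[0],q[1]),q[2]);u=q[:2]/np.hypot(q[0],q[1])
    return K[:2,2]+K[0,0]*th*u
def whit(px,z):
    p=imaging.camera_params("wrist");T=np.array(p["camera_from_world"]);K=np.array(p["intrinsics"])
    v=(np.array(px)-K[:2,2])/K[0,0];th=np.linalg.norm(v);d=T[:3,:3].T@np.r_[np.sin(th)*v/th,np.cos(th)]
    c=-T[:3,:3].T@T[:3,3];return c+d*(z-c[2])/d[2]
E
python3 - <<'E'
from h import *
go(press(-.155,.107,.2));print(get_state()['position'])
cv2.imwrite("pics/w2.png",imaging.get_image("wrist"))
for n,P in dict(knob=press(-.155,.107,.065),hFL=press(-.075,.085,.15),hFR=press(-.075,-.085,.15),bl=press(-.22,.075,.015),br=press(-.22,-.075,.015),fin=press(-.228,0,.065),fin2=press(-.198,0,.065)).items():print(n,wproj(P).round(1))
E
```

```text
t [0.6 1.8 0. ] spin 0.31
[0.56380014 0.15304028 0.36352711]
knob [251.9 189.4]
hFL [285.3 102. ]
hFR [486.6 121.9]
bl [278.7 231.9]
br [392.9 229.6]
fin [350.1 255. ]
fin2 [353.4 229.5]
```

View pics/w2.png

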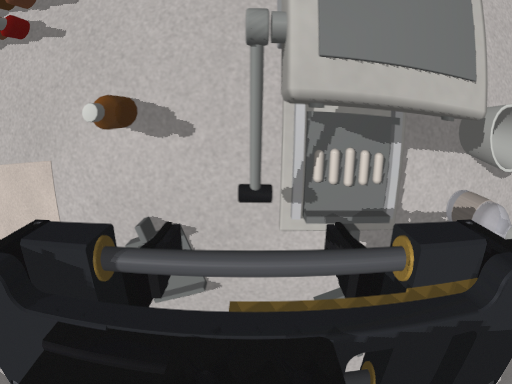

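The knob is at (255,193), about 3 px from the prediction. The press and the polish at (110,112) are well clear. I'll refine the knob position and descend.

Run:
```python
from h import *
k=whit((255,193),.065);print(k,inv(k));go([k[0],k[1],.065])
```

```text
[0.56145694 0.14787052 0.065     ] [-0.15861862  0.10395768  0.065     ]
t [ -2.6   1.5 135.2] spin 0.13
```

Call:
step_arm(increments=[{"tx": -0.002,"ty": 0.001,"tz": 0.02,"spin": 0,"claw": 0.7},{"tx": -0.002,"ty": 0.001,"tz": 0.045,"spin": 0,"claw": 0.7},{"tx": -0.002,"ty": 0.001,"tz": 0.075,"spin": 0,"claw": 0.7},{"tx": -0.002,"ty": 0.001,"tz": 0.1,"spin": 0,"claw": 0.7},{"tx": -0.002,"ty": 0.001,"tz": 0.12,"spin": 0,"claw": 0.7},{"tx": -0.002,"ty": 0.001,"tz": 0.135,"spin": 0,"claw": 0.7},{"tx": -0.002,"ty": 0.001,"tz": 0.135,"spin": 0,"claw": 0.7},{"tx": -0.002,"ty": 0.001,"tz": 0.135,"spin": 0,"claw": 0.7}])

```text
time: 2.87
position: [0.563, 0.1424, 0.2291]
tool_rot: [3.134, 0.208, -0.003]
ft_force: [0.8, -0.6, 0.4]
grip_width: 0.702
```

Call:
step_arm(increments=[{"tx": 0,"ty": 0,"tz": 0,"spin": 0,"claw": 0.2},{"tx": 0,"ty": 0,"tz": 0,"spin": 0,"claw": 0.2},{"tx": 0,"ty": 0,"tz": 0,"spin": 0,"claw": 0.2},{"tx": 0,"ty": 0,"tz": 0,"spin": 0,"claw": 0.2},{"tx": 0,"ty": 0,"tz": 0,"spin": 0,"claw": 0.2},{"tx": 0,"ty": 0,"tz": 0,"spin": 0,"claw": 0.2}], force=25)

```text
time: 3.37
position: [0.5624, 0.1511, 0.2313]
tool_rot: [-3.123, -0.218, -0.006]
ft_force: [0.7, 14.2, -2.3]
grip_width: 0.363
```

Run:
```python
from h import *
s=get_state();print({k:np.round(s[k],3) for k in("time","position","tool_rot","ft_force","grip_width")},inv(s["position"]-[0,0,.1635]))
th=np.linspace(-.45,.45,11)[1:]
for t in th: print(np.round([1000*.150*(np.cos(.45)-np.cos(t)),-1000*.150*(np.sin(t)+np.sin(.45))],0))
```

```text
{'time': np.float64(3.367), 'position': array([0.562, 0.151, 0.231]), 'tool_rot': array([-3.123, -0.218, -0.006]), 'ft_force': array([ 0.711, 14.187, -2.304]), 'grip_width': np.float64(0.363)} [-0.15725713  0.10701717  0.06782924]
[ -5. -12.]
[ -9. -25.]
[-13. -38.]
[-14. -52.]
[-15. -65.]
[-14. -79.]
[-13. -92.]
[  -9. -105.]
[  -5. -118.]
[   0. -130.]
```

Gripped: 31.6 mm wide, against 32 expected. The 14 N side load shows the command is about 6 mm off in y, so I'll correct that while following the arc.

Call:
step_arm(increments=[{"tx": 0,"ty": -0.006,"tz": 0,"spin": 0,"claw": 0.2},{"tx": -0.003,"ty": -0.006,"tz": -0.007,"spin": 0,"claw": 0.2},{"tx": -0.006,"ty": -0.006,"tz": -0.018,"spin": 0,"claw": 0.2},{"tx": -0.01,"ty": -0.006,"tz": -0.029,"spin": 0,"claw": 0.2},{"tx": -0.013,"ty": -0.006,"tz": -0.04,"spin": 0,"claw": 0.2},{"tx": -0.014,"ty": -0.006,"tz": -0.052,"spin": 0,"claw": 0.2},{"tx": -0.015,"ty": -0.006,"tz": -0.065,"spin": 0,"claw": 0.2},{"tx": -0.015,"ty": -0.006,"tz": -0.065,"spin": 0,"claw": 0.2}])

```text
time: 4.03
position: [0.5478, 0.1506, 0.2982]
tool_rot: [-3.131, -0.214, -0.009]
ft_force: [1.4, 6.4, -0.1]
grip_width: 0.364
```

Call:
step_arm(increments=[{"tx": 0.001,"ty": 0,"tz": -0.014,"spin": 0,"claw": 0.2},{"tx": 0.002,"ty": 0,"tz": -0.027,"spin": 0,"claw": 0.2},{"tx": 0.006,"ty": 0,"tz": -0.04,"spin": 0,"claw": 0.2},{"tx": 0.01,"ty": 0,"tz": -0.053,"spin": 0,"claw": 0.2},{"tx": 0.015,"ty": 0,"tz": -0.065,"spin": 0,"claw": 0.2},{"tx": 0.015,"ty": 0,"tz": -0.066,"spin": 0,"claw": 0.2},{"tx": 0.015,"ty": 0,"tz": -0.066,"spin": 0,"claw": 0.2}])

```text
time: 4.62
position: [0.5619, 0.1523, 0.3605]
tool_rot: [-3.13, -0.214, -0.001]
ft_force: [3.2, 7.4, -6.5]
grip_width: 0.366
```

Run:
```python
from h import *
s=get_state();print({k:np.round(s[k],3) for k in("time","position","tool_rot","ft_force","grip_width")},inv(s["position"]-[0,0,.1635]))
cv2.imwrite("pics/w3.png",imaging.get_image("wrist"))
```

```text
{'time': np.float64(4.617), 'position': array([0.562, 0.152, 0.361]), 'tool_rot': array([-3.13e+00, -2.14e-01, -1.00e-03]), 'ft_force': array([ 3.163,  7.364, -6.494]), 'grip_width': np.float64(0.366)} [-0.15756221  0.10830279  0.19700658]
```

View pics/w3.png

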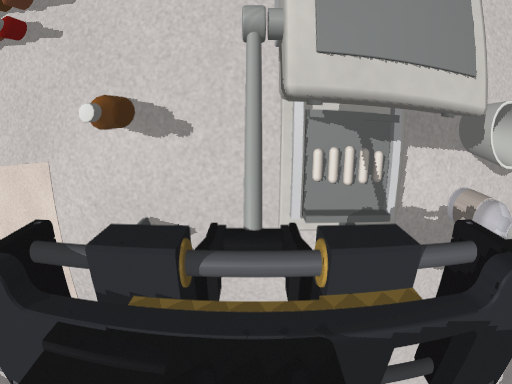

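The lever is fully up: the knob rose 129 mm and the hinge stop is reached. Before placing the gripper behind the fin I'll check how close the remover and pot come to it.

Run:
```python
from h import *
print("remover cap",inv(hit("top",(353,206),.13)),"foot-ish",inv(hit("top",(341,209),.03)),"pot rim",inv(hit("top",(347.5,157),.075)))
print("tray2 C",hit("top",(282,290),.01),"fin",hit("top",(296,314),.03))
```

```text
remover cap [-0.19365834 -0.18601978  0.13      ] foot-ish [-0.19254144 -0.17930792  0.03      ] pot rim [-0.08761419 -0.20126848  0.075     ]
tray2 C [ 0.38946034 -0.01022861  0.01      ] fin [ 0.34165625 -0.03952663  0.03      ]
```

Call:
step_arm(increments=[{"tx": 0,"ty": 0,"tz": 0,"spin": 0,"claw": 0.7},{"tx": 0,"ty": 0,"tz": 0,"spin": 0,"claw": 0.7},{"tx": 0,"ty": 0,"tz": 0,"spin": 0,"claw": 0.7},{"tx": 0,"ty": 0,"tz": -0.02,"spin": 0,"claw": 0.7},{"tx": 0,"ty": 0,"tz": -0.06,"spin": 0,"claw": 0.7},{"tx": 0,"ty": 0,"tz": -0.06,"spin": 0,"claw": 0.7}])

```text
time: 5.17
position: [0.5637, 0.15, 0.428]
tool_rot: [-3.134, -0.209, -0.017]
ft_force: [0.7, 1.5, -0.1]
grip_width: 0.675
```

Run:
```python
from h import *
go(press(-.27,-.014,.12));cv2.imwrite("pics/s2.png",imaging.get_image("scene"));cv2.imwrite("pics/t2.png",imaging.get_image("top"))
```

```text
t [-114.7  120.4  143.4] spin -0.37
```

Call:
step_arm(increments=[{"tx": -0.02,"ty": 0.12,"tz": 0,"spin": 0,"claw": 0.15},{"tx": -0.02,"ty": 0.12,"tz": 0,"spin": 0,"claw": 0.15},{"tx": -0.02,"ty": 0.12,"tz": 0,"spin": 0,"claw": 0.15},{"tx": -0.02,"ty": 0.12,"tz": 0,"spin": 0,"claw": 0.15},{"tx": -0.115,"ty": 0.12,"tz": 0,"spin": 0,"claw": 0.15},{"tx": -0.115,"ty": 0.12,"tz": 0,"spin": 0,"claw": 0.15},{"tx": -0.115,"ty": 0.12,"tz": 0,"spin": 0,"claw": 0.15}])

```text
time: 5.85
position: [0.4603, 0.0144, 0.4185]
tool_rot: [3.134, 0.207, -0.011]
ft_force: [0.3, 0.2, 0.3]
grip_width: 0.254
```

Call:
step_arm(increments=[{"tx": 0,"ty": 0,"tz": 0.001,"spin": 0,"claw": 0.15}])

```text
time: 5.93
position: [0.4618, 0.0147, 0.4189]
tool_rot: [3.132, 0.207, -0.004]
ft_force: [0.5, 0.4, 0.7]
grip_width: 0.194
```

Call:
step_arm(increments=[{"tx": 0,"ty": 0,"tz": 0.001,"spin": 0,"claw": 0.15},{"tx": 0,"ty": 0,"tz": 0.001,"spin": 0,"claw": 0.15},{"tx": 0,"ty": 0,"tz": 0.001,"spin": 0,"claw": 0.15}])

```text
time: 6.18
position: [0.4652, 0.0158, 0.4185]
tool_rot: [-3.134, -0.212, 0.0]
ft_force: [-0.1, -0.7, 0.3]
grip_width: 0.152
```

Run:
```python
from h import *
go(press(-.27,-.014,.0535))
cv2.imwrite("pics/w4.png",imaging.get_image("wrist"))
for n,P in dict(finTopEnd=press(-.228,0,.065),fin2=press(-.198,0,.065),bl=press(-.22,.075,.015),br=press(-.22,-.075,.015),hFL=press(-.075,.085,.15),hFR=press(-.075,-.085,.15)).items():print(n,wproj(P).round(1))
```

```text
t [  2.3   0.6 201.5] spin -0.27
finTopEnd [241.1 140.6]
fin2 [240.9 114. ]
bl [185.5 132.6]
br [300.5 131.6]
hFL [142.6 -12.8]
hFR [333.7 -17.7]
```

View pics/w4.png

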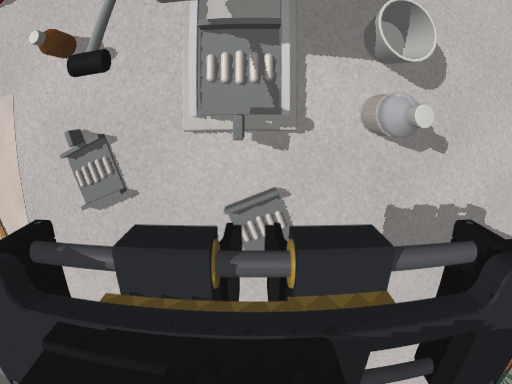

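The fin end is at (238,139) and the base corners at (183,130) and (298,129), all within 3 px of prediction. The press lies about 2 mm further +x/+y than I assumed. The remover (400,115) and pot (405,35) are clear. I'll descend behind the fin.

Call:
step_arm(increments=[{"tx": 0.002,"ty": -0.001,"tz": 0.04,"spin": 0,"claw": 0.15},{"tx": 0.002,"ty": -0.001,"tz": 0.08,"spin": 0,"claw": 0.15},{"tx": 0.002,"ty": -0.001,"tz": 0.12,"spin": 0,"claw": 0.15},{"tx": 0.002,"ty": -0.001,"tz": 0.15,"spin": 0,"claw": 0.15},{"tx": 0.002,"ty": -0.001,"tz": 0.175,"spin": 0,"claw": 0.15},{"tx": 0.002,"ty": -0.001,"tz": 0.2,"spin": 0,"claw": 0.15},{"tx": 0.002,"ty": -0.001,"tz": 0.2,"spin": 0,"claw": 0.15},{"tx": 0.002,"ty": -0.001,"tz": 0.2,"spin": 0,"claw": 0.15}])

```text
time: 6.9
position: [0.4662, 0.0172, 0.2178]
tool_rot: [-3.133, -0.212, 0.005]
ft_force: [0.1, -1.5, 0.5]
grip_width: 0.148
```

Call:
step_arm(increments=[{"tx": 0.01,"ty": 0,"tz": 0,"spin": 0,"claw": 0.15},{"tx": 0.02,"ty": 0,"tz": 0,"spin": 0,"claw": 0.15},{"tx": 0.03,"ty": 0,"tz": 0,"spin": 0,"claw": 0.15},{"tx": 0.04,"ty": 0,"tz": 0,"spin": 0,"claw": 0.15},{"tx": 0.05,"ty": 0,"tz": 0,"spin": 0,"claw": 0.15},{"tx": 0.06,"ty": 0,"tz": 0,"spin": 0,"claw": 0.15},{"tx": 0.06,"ty": 0,"tz": 0,"spin": 0,"claw": 0.15}])

```text
time: 7.48
position: [0.5281, 0.0253, 0.2192]
tool_rot: [-3.134, -0.211, -0.005]
ft_force: [0.6, -0.8, 0.6]
grip_width: 0.153
```

Run:
```python
from h import *
s=get_state();print({k:np.round(s[k],3) for k in("time","position","tool_rot","ft_force","grip_width")},inv(s["position"]-[0,0,.1635]))
cv2.imwrite("pics/w5.png",imaging.get_image("wrist"))
for n,P in dict(hFL=press(-.075,.085,.15),hFR=press(-.075,-.085,.15)).items():print(n,wproj(P).round(1))
```

```text
{'time': np.float64(7.483), 'position': array([0.528, 0.025, 0.219]), 'tool_rot': array([-3.134, -0.211, -0.005]), 'ft_force': array([ 0.619, -0.755,  0.629]), 'grip_width': np.float64(0.153)} [-0.20872576 -0.01278954  0.05569834]
hFL [-58.5 -40. ]
hFR [514.7 -76.9]
```

View pics/w5.png

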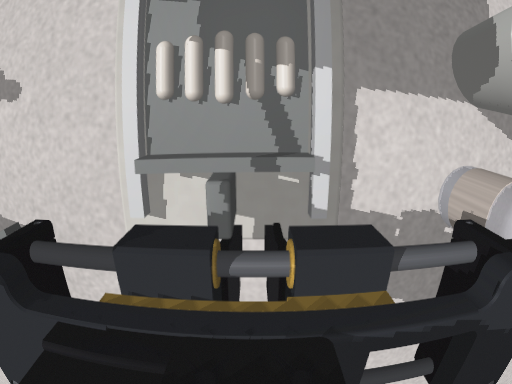

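The fin at (222,205) sits in front of the left finger and the tray slides freely, dragging under 1 N. 

A vertical gripper body would touch the head 13 mm before home, and this interface can't tilt the tool. So I'll back off a little and push briskly, stopping short of the head, so the tray coasts the last 20–30 mm to the stop.

Call:
step_arm(increments=[{"tx": -0.015,"ty": 0,"tz": 0,"spin": 0,"claw": 0.2},{"tx": -0.03,"ty": 0,"tz": 0,"spin": 0,"claw": 0.2},{"tx": -0.03,"ty": 0,"tz": 0,"spin": 0,"claw": 0.2},{"tx": -0.03,"ty": 0,"tz": 0,"spin": 0,"claw": 0.2}])

```text
time: 7.87
position: [0.4957, 0.0207, 0.2188]
tool_rot: [3.134, 0.211, 0.001]
ft_force: [-0.6, 0.5, -0.2]
grip_width: 0.195
```

Call:
step_arm(increments=[{"tx": 0.04,"ty": 0,"tz": 0,"spin": 0,"claw": 0.2},{"tx": 0.08,"ty": 0,"tz": 0,"spin": 0,"claw": 0.2},{"tx": 0.116,"ty": 0,"tz": 0,"spin": 0,"claw": 0.2},{"tx": 0.116,"ty": 0,"tz": 0,"spin": 0,"claw": 0.2}])

```text
time: 8.2
position: [0.6168, 0.037, 0.2184]
tool_rot: [-3.132, -0.209, -0.009]
ft_force: [0.1, -0.3, -0.1]
grip_width: 0.199
```

Run:
```python
from h import *
s=get_state();print({k:np.round(s[k],3) for k in("time","position","ft_force","grip_width")},inv(s["position"]-[0,0,.1635]))
cv2.imwrite("pics/w6.png",imaging.get_image("wrist"))
```

```text
{'time': np.float64(8.2), 'position': array([0.617, 0.037, 0.218]), 'ft_force': array([ 0.127, -0.34 , -0.068]), 'grip_width': np.float64(0.199)} [-0.11925975 -0.01355413  0.0549097 ]
```

View pics/w6.png

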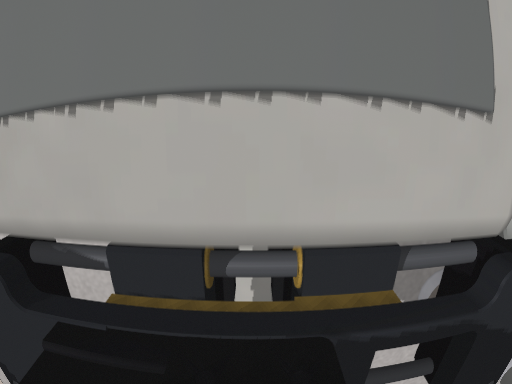

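The gripper stopped short of the head with no load. The fin has gone ahead and isn't visible under the head. I'll back off and look.

Call:
step_arm(increments=[{"tx": -0.04,"ty": 0,"tz": 0,"spin": 0,"claw": 0.2},{"tx": -0.08,"ty": 0,"tz": 0,"spin": 0,"claw": 0.2},{"tx": -0.12,"ty": 0,"tz": -0.005,"spin": 0,"claw": 0.2},{"tx": -0.13,"ty": 0,"tz": -0.04,"spin": 0,"claw": 0.2},{"tx": -0.13,"ty": 0,"tz": -0.08,"spin": 0,"claw": 0.2},{"tx": -0.13,"ty": 0,"tz": -0.08,"spin": 0,"claw": 0.2},{"tx": -0.13,"ty": 0,"tz": -0.08,"spin": 0,"claw": 0.2}])

```text
time: 8.83
position: [0.4826, 0.019, 0.3014]
tool_rot: [3.132, 0.21, 0.01]
ft_force: [-0.1, -0.8, -0.4]
grip_width: 0.199
```

Run:
```python
from h import *
s=get_state();print(np.round(s["position"],4))
im=imaging.get_image("wrist");cv2.imwrite("pics/w7.png",im)
cv2.imwrite("pics/w7c.png",cv2.convertScaleAbs(cv2.resize(im[0:200,110:370],None,fx=3,fy=3,interpolation=cv2.INTER_CUBIC),alpha=1.3))
for n,P in dict(finEndTop=press(-.09,0,.065),wallTop=press(-.06,0.05,.043),wall2=press(-.06,-.05,.043),bl=press(-.22,.075,.015),br=press(-.22,-.075,.015),hL=press(-.075,.085,.09),hR=press(-.075,-.085,.09)).items():print(n,wproj(P).round(1),((wproj(P)-[110,0])*3).round(0))
```

```text
[0.4826 0.019  0.3014]
finEndTop [234.1  -4. ] [372. -12.]
wallTop [176.6 -20.4] [200. -61.]
wall2 [296.3 -23.8] [559. -71.]
bl [158.3 159.3] [145. 478.]
br [320.2 157.8] [631. 473.]
hL [114.4 -20.8] [ 13. -62.]
hR [355.5 -28.5] [736. -85.]
```

View pics/w7c.png

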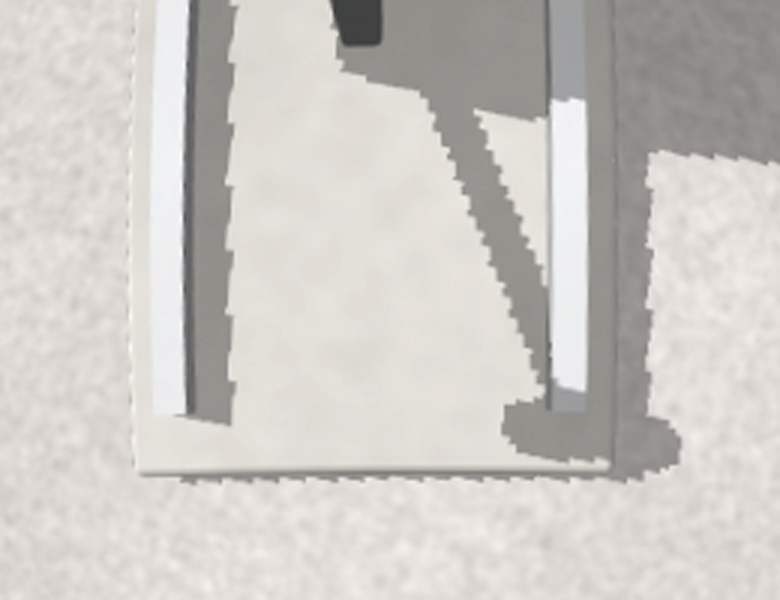

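Run:
```python
from h import *
for z in(.02,.065): print(z,inv(whit((230,15),z)))
b=[inv(whit((110+u/3,v/3),.015)) for u,v in((137,472),(610,468))];print(b)
# second: shaded portions and grey levels of fin column
im=cv2.imread("pics/w7.png");print(im[0:22,230].mean(1).round(0), im[8,214:246].mean(1).round(0))
# top view
print(proj("top",press(-.09,0,.065)),proj("top",press(-.09,0,.02)))
```

```text
0.02 [-0.08965603  0.00620462  0.02      ]
0.065 [-0.10589364  0.00291587  0.065     ]
[array([-0.21806536,  0.07750583,  0.015     ]), array([-0.21843866, -0.06849004,  0.015     ])]
[ 51.  51.  51.  51.  51.  50.  50.  51.  50.  50.  51.  50.  51.  51.
  50.  82. 110. 111. 110. 110. 111. 111.] [169. 168. 168. 169. 168. 167. 131. 105.  76.  51.  50.  51.  51.  50.
  51.  51.  50.  51.  51.  51.  51.  49.  51.  81. 110. 110. 110. 110.
 110. 109. 110. 110.]
[253.0471303 171.3946672] [253.55225362 174.28338171]
```

Calibrated against the base edge (measured at -218 mm, nominal -220), the bottom of the fin end is at x ≈ -91.5, so the tray is about 1.5 mm from home. I'll cross-check from above the knob.

```bash
python3 -c "
from h import *
go(press(-.157,.107,.265));go(press(-.157,.107,.197))"
```

```text
t [  97.8 -119.9 -128.7] spin -0.32
t [  97.6 -120.1  -60.7] spin -0.32
```

Call:
step_arm(increments=[{"tx": 0,"ty": 0,"tz": -0.128,"spin": 0,"claw": 0.7},{"tx": 0,"ty": 0,"tz": -0.128,"spin": 0,"claw": 0.7},{"tx": 0,"ty": 0,"tz": -0.128,"spin": 0,"claw": 0.7},{"tx": 0,"ty": 0,"tz": -0.128,"spin": 0,"claw": 0.7},{"tx": 0.03,"ty": -0.04,"tz": -0.128,"spin": 0,"claw": 0.7},{"tx": 0.05,"ty": -0.07,"tz": -0.128,"spin": 0,"claw": 0.7},{"tx": 0.075,"ty": -0.1,"tz": -0.128,"spin": 0,"claw": 0.7},{"tx": 0.098,"ty": -0.12,"tz": -0.128,"spin": 0,"claw": 0.7}])

```text
time: 9.55
position: [0.5632, 0.155, 0.4254]
tool_rot: [-3.132, -0.216, 0.002]
ft_force: [0.1, -0.4, 0.7]
grip_width: 0.67
```

Call:
step_arm(increments=[{"tx": 0,"ty": 0,"tz": 0,"spin": 0,"claw": 0.7},{"tx": 0,"ty": 0,"tz": 0,"spin": 0,"claw": 0.7},{"tx": 0,"ty": 0,"tz": 0,"spin": 0,"claw": 0.7}])

```text
time: 9.8
position: [0.563, 0.1504, 0.425]
tool_rot: [3.134, 0.211, -0.005]
ft_force: [0.2, -0.5, -0.1]
grip_width: 0.702
```

Run:
```python
from h import *
go(press(-.157,.107,.197))
a=imaging.get_image("wrist");b=imaging.get_image("scene")
q={n:wproj(P).round(1) for n,P in dict(bl=press(-.218,.077,.015),br=press(-.218,-.073,.015),knob=press(-.157,.107,.195),finTop=press(-.088,.002,.065),finBot=press(-.088,.002,.02)).items()};print(q)
print("scene finTop",proj("scene",press(-.088,.002,.065)),"knob",proj("scene",press(-.157,.107,.195)))
A=cv2.resize(a[90:270,200:440],None,fx=2.5,fy=2.5,interpolation=cv2.INTER_CUBIC)
cv2.imwrite("pics/w8c.png",A)
cv2.imwrite("pics/w8.png",a)
```

```text
t [-0.1 -0.8 64.5] spin -0.31
{'bl': array([273.3, 212.8]), 'br': array([373.9, 211.1]), 'knob': array([250.6, 212.5]), 'finTop': array([340.4, 119.9]), 'finBot': array([330.7, 119.3])}
scene finTop [242.194764   219.31551379] knob [292.43684377 180.08703419]
```

View pics/w8c.png

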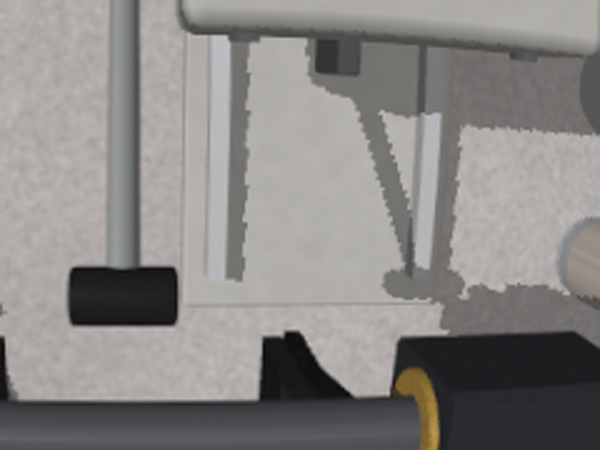

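The fin end is at pixel (339,119.6), against (340.4,119.9) predicted for home, and the base edge matches. So the tray is home. The knob at (249,208) is about 3 mm further +x. I'll grip it again.

Call:
step_arm(increments=[{"tx": 0.002,"ty": -0.001,"tz": 0.02,"spin": 0,"claw": 0.7},{"tx": 0.002,"ty": -0.001,"tz": 0.04,"spin": 0,"claw": 0.7},{"tx": 0.002,"ty": -0.001,"tz": 0.064,"spin": 0,"claw": 0.7},{"tx": 0.002,"ty": -0.001,"tz": 0.064,"spin": 0,"claw": 0.2},{"tx": 0.002,"ty": -0.001,"tz": 0.064,"spin": 0,"claw": 0.2},{"tx": 0.002,"ty": -0.001,"tz": 0.064,"spin": 0,"claw": 0.2},{"tx": 0.002,"ty": -0.001,"tz": 0.064,"spin": 0,"claw": 0.2},{"tx": 0.002,"ty": -0.001,"tz": 0.064,"spin": 0,"claw": 0.2}], force=25)

```text
time: 10.57
position: [0.5654, 0.1524, 0.3644]
tool_rot: [3.135, 0.21, 0.004]
ft_force: [0.5, 0.0, -0.5]
grip_width: 0.407
```

Call:
step_arm(increments=[{"tx": 0,"ty": 0,"tz": 0,"spin": 0,"claw": 0.2},{"tx": 0,"ty": 0,"tz": 0,"spin": 0,"claw": 0.2}])

```text
time: 10.73
position: [0.5651, 0.1534, 0.3639]
tool_rot: [-3.133, -0.212, -0.003]
ft_force: [-0.6, 2.7, 2.4]
grip_width: 0.367
```

Call:
step_arm(increments=[{"tx": -0.003,"ty": 0,"tz": 0.007,"spin": 0,"claw": 0.2},{"tx": -0.006,"ty": 0,"tz": 0.016,"spin": 0,"claw": 0.2},{"tx": -0.009,"ty": 0,"tz": 0.025,"spin": 0,"claw": 0.2},{"tx": -0.012,"ty": 0,"tz": 0.035,"spin": 0,"claw": 0.2},{"tx": -0.014,"ty": 0,"tz": 0.045,"spin": 0,"claw": 0.2},{"tx": -0.015,"ty": 0,"tz": 0.055,"spin": 0,"claw": 0.2},{"tx": -0.015,"ty": 0,"tz": 0.065,"spin": 0,"claw": 0.2},{"tx": -0.015,"ty": 0,"tz": 0.065,"spin": 0,"claw": 0.2}])

```text
time: 11.4
position: [0.55, 0.1511, 0.2955]
tool_rot: [-3.132, -0.213, -0.001]
ft_force: [2.2, 6.6, -0.8]
grip_width: 0.364
```

Call:
step_arm(increments=[{"tx": 0,"ty": 0,"tz": 0.01,"spin": 0,"claw": 0.2},{"tx": 0.001,"ty": 0,"tz": 0.02,"spin": 0,"claw": 0.2},{"tx": 0.003,"ty": 0,"tz": 0.03,"spin": 0,"claw": 0.2},{"tx": 0.006,"ty": 0,"tz": 0.04,"spin": 0,"claw": 0.2},{"tx": 0.009,"ty": 0,"tz": 0.05,"spin": 0,"claw": 0.2},{"tx": 0.012,"ty": 0,"tz": 0.059,"spin": 0,"claw": 0.2},{"tx": 0.015,"ty": 0,"tz": 0.067,"spin": 0,"claw": 0.2},{"tx": 0.015,"ty": 0,"tz": 0.067,"spin": 0,"claw": 0.2}])

```text
time: 12.07
position: [0.5652, 0.1534, 0.2299]
tool_rot: [-3.133, -0.213, 0.0]
ft_force: [1.6, 5.0, 1.8]
grip_width: 0.364
```

Call:
step_arm(increments=[{"tx": 0,"ty": 0,"tz": 0.002,"spin": 0,"claw": 0.2},{"tx": 0,"ty": 0,"tz": 0.002,"spin": 0,"claw": 0.2}])

```text
time: 12.23
position: [0.5652, 0.1535, 0.2296]
tool_rot: [-3.134, -0.213, -0.001]
ft_force: [-3.1, 3.2, 13.7]
grip_width: 0.36
```

The knob is 134 mm lower than its raised position and pushing up with 14 N, so it's against the lower stop. I'll release, retreat and check.

Call:
step_arm(increments=[{"tx": 0,"ty": 0,"tz": 0,"spin": 0,"claw": 0.65},{"tx": 0,"ty": 0,"tz": 0,"spin": 0,"claw": 0.65},{"tx": 0,"ty": 0,"tz": 0,"spin": 0,"claw": 0.65},{"tx": 0,"ty": 0,"tz": 0,"spin": 0,"claw": 0.65},{"tx": -0.001,"ty": 0,"tz": -0.02,"spin": 0,"claw": 0.65},{"tx": -0.001,"ty": 0,"tz": -0.05,"spin": 0,"claw": 0.65},{"tx": -0.001,"ty": 0,"tz": -0.09,"spin": 0,"claw": 0.65},{"tx": -0.001,"ty": 0,"tz": -0.13,"spin": 0,"claw": 0.65}])

```text
time: 12.9
position: [0.5635, 0.1511, 0.3585]
tool_rot: [3.133, 0.21, -0.006]
ft_force: [1.4, -0.5, 0.4]
grip_width: 0.644
```

Call:
step_arm(increments=[{"tx": 0,"ty": 0,"tz": -0.06,"spin": 0,"claw": 0.65},{"tx": 0,"ty": 0,"tz": -0.06,"spin": 0,"claw": 0.65},{"tx": 0,"ty": 0,"tz": -0.06,"spin": 0,"claw": 0.65},{"tx": 0,"ty": 0,"tz": -0.06,"spin": 0,"claw": 0.65}])

```text
time: 13.23
position: [0.5642, 0.1516, 0.4192]
tool_rot: [3.134, 0.209, 0.002]
ft_force: [-0.6, 0.2, -0.1]
grip_width: 0.652
```

Run:
```python
from h import *
a=imaging.get_image("wrist");s=imaging.get_image("scene");cv2.imwrite("pics/w9.png",a)
for n,P in dict(bl=press(-.218,.077,.015),knobDown=press(-.154,.107,.065),finTop=press(-.088,.002,.065)).items():print(n,wproj(P).round(1))
A=cv2.resize(a[:240,180:440],(520,480));B=cv2.resize(s[160:300,170:310],(280,280),interpolation=cv2.INTER_CUBIC)
C=np.zeros((480,800,3),np.uint8);C[:,:520]=A;C[:280,520:]=B;cv2.imwrite("pics/fin.png",C);print(get_state()["ft_force"])
```

```text
bl [275.  215.2]
knobDown [252.8 176.8]
finTop [344.3 120.6]
[ 0.21536237 -0.62144561  0.65510565]
```

View pics/fin.png

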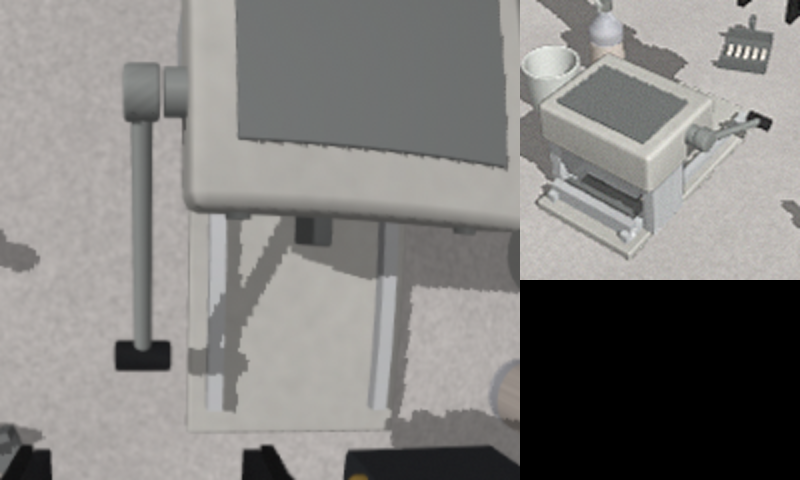

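The final view agrees. The knob is at (251.5,177.5) against (252.8,176.8) predicted for fully down. The fin end is about 1.5 px from its home prediction. The bottle and pot are where they started.

```bash
python3 -c "
from bench import workorder
print(workorder.close_job())"
```

```text
the job is handed in; nothing more can be done
None
```

The press is loaded and the job is handed in, at about 13 s of the 64 s allowed; `close_job` reports no verdict. I gripped the lever knob and followed its arc to the upper stop, slid the tray home, then swung the lever back down and backed the gripper clear.

- **Sliding the tray:** The tool can't tilt through this interface, and a vertical gripper body would have hit the head about 13 mm before home. I gave the fin one brisk push that stopped short of the head, and the tray coasted the rest of the way to the stop.
- **Tray:** Two views before lowering the lever put it about 1.5 mm or less from home. The final view shows the fin end about 1.5 px (roughly 1.5 mm) lower in the picture than predicted for home, and about 4 px to one side of it. That fits the tray's play in its channel and stays within the 6 mm tolerance.
- **Lever:** It pushed back with about 14 N at the lower stop. Both the wrist and scene cameras place the knob where it should be when fully down.
- **Bystanders and gripper:** The pot and clear bottle looked unmoved in the last view. The polish bottle was outside that crop, but the arm never went near it. The wrist force read about 1 N, so nothing was being touched.
- **What I couldn't check:** The foot's height in the tray was not measured directly; I inferred it from the lever being fully down.
- **Slips on the way:** Two early move calls were refused because rows lacked required keys; nothing moved. The first knob grasp was about 6 mm off centre, with a 14 N side load, and I corrected it before lifting. I viewed 12 pictures, two over the budget of 10.

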